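Bed in a spring-backed mirror mount, corner by corner

TASK

Bed in the small mirror mount on the grey mat with the fingertips: press its blue corner pad down until the blue pointer is level with the red mark on its scale, keep it there for a good second, then let the corner spring all the way back up. Then do the same with the yellow corner pad and its own red mark, and finish clear of the mount with both corners up. Press gently so that no pointer goes clearly past its red mark, pick nothing up, and leave the things standing around the mount where they are.

Things in the scene. Friction and masses are not known exactly. Their poses are not given: they have to be found in the camera images.
- mount: Small mirror mount lying flat, fixed on the grey mat: dark base 74x74x8 mm, above it an aluminium tilt plate 66x66x6 mm with a round mirror. Origin: centre of the base's underside; z up, x to the blue scale, y to the yellow scale. The plate pivots on a ball at (-24, -24, 40) mm, the corner nearest the robot; springs carry the blue corner (24, -24) and the yellow one (-24, 24).
- blue_pad (a point): Centre of the top of the blue round press pad, 17 mm across, standing 8 mm over the plate at its blue sprung corner; 54 mm above the mount's underside when up. It lies 48 mm from the ball's tilt axis.
- blue_tip (a point): Tip of the thin blue pointer bar (3 mm thick), which runs from the blue corner in the mount's +x direction to 84 mm from the tilt axis, so the tip sinks 1.75 times as far as the pad. 43 mm above the mount's underside when up.
- blue_mark: Red mark: a band 29 mm wide and 8 mm high clipped round the white upright scale plate (26 mm wide, top 50 mm above the mount's underside) just beyond the blue pointer's tip. Origin: centre of the band's face; z up. Fixed, 9 to 19 mm below the resting tip; its height differs from run to run and from the other mark.
- tilt_blue (a joint): Tilt (rad) of the plate toward the blue corner: 0 fully up, grows as the blue pad is pressed (pad sinks about 48 mm x sin), stop at 0.34. A spring pushes it back to 0: about 2.5 N on the pad starts it, about 8 N at 0.18. Pressing one pad hardly tilts the other corner.
- yellow_pad (a point): Centre of the top of the yellow round press pad, 17 mm across, standing 8 mm over the plate at its yellow sprung corner; 54 mm above the mount's underside when up. It lies 48 mm from the ball's tilt axis.
- yellow_tip (a point): Tip of the thin yellow pointer bar (3 mm thick), which runs from the yellow corner in the mount's +y direction to 84 mm from the tilt axis, so the tip sinks 1.75 times as far as the pad. 43 mm above the mount's underside when up.
- yellow_mark: Red mark: a band 29 mm wide and 8 mm high clipped round the white upright scale plate (26 mm wide, top 50 mm above the mount's underside) just beyond the yellow pointer's tip. Origin: centre of the band's face; z up. Fixed, 9 to 19 mm below the resting tip; its height differs from run to run and from the other mark.
- tilt_yellow (a joint): Tilt (rad) of the plate toward the yellow corner: 0 fully up, grows as the yellow pad is pressed (pad sinks about 48 mm x sin), stop at 0.34. A spring pushes it back to 0: about 2.5 N on the pad starts it, about 8 N at 0.18. Pressing one pad hardly tilts the other corner.
- mat: Grey mat 260x115x2 mm on the free strip of the table, under the mount, fixed. Origin: at its underside, 20 mm beyond its middle; x along the strip, to its far left end. A tall wall panel stands 110 mm beyond that end, square to the strip, and reaches out to the left past the table: swing in from the robot's side. The machine borders the strip on the right (-y).
- primer_bottle: Bystander, loose: brown bottle with a black screw cap, 37 mm across, 64 mm high. Origin: centre of its underside.
- swab_pot: Bystander, loose: clear pot of swabs, 34 mm across, 92 mm high. Origin: centre of its underside.
- drop_bottle: Bystander, loose: brown dropper bottle with a black pointed cap, 32 mm across, 76 mm high. Origin: centre of its underside.
- timer: Bystander, loose: small grey timer with three keys, 46x52x19 mm. Origin: centre of its underside.
- lens_tissue: Bystander, loose: flat white and blue packet, 62x90x16 mm. Origin: centre of its underside.
- objective_can: Bystander, loose: black ribbed screw canister, 37 mm across, 57 mm high. Origin: centre of its underside.

How it is judged (in metres and radians):
On the way, in this order (a step that is already met when the one before it is completed fails the run):
1. the blue pointer's tip is held within 4 mm of the height of its red mark's centre (on the band), pressed by the fingers, (z of blue_tip in the frame of blue_mark between -0.004 and 0.004 m and contact force between the fingers and mount above 0.5 N), for 0.6 s.
2. the blue corner is let up again (both tilts under 0.025 rad) (value of joint each of tilt_blue, tilt_yellow below 0.025 rad), for 0.2 s.
3. the yellow pointer's tip is held within 4 mm of the height of its red mark's centre (on the band), pressed by the fingers, (z of yellow_tip in the frame of yellow_mark between -0.004 and 0.004 m and contact force between the fingers and mount above 0.5 N), for 0.6 s.
At the end, for the whole second after the job is handed in: Both corners have sprung back up (tilts under 0.025 rad) and every bystander is within 15 mm of where it started (all of step 2 and distance of each of primer_bottle, swab_pot, drop_bottle, timer, lens_tissue, objective_can from where it was at the start of the episode below 0.015 m); the robot touches nothing.
It fails at once if the blue pointer's tip is pushed more than 8 mm below the centre of its red mark (z of blue_tip in the frame of blue_mark below -0.008 m).
It fails at once if the yellow pointer's tip is pushed more than 8 mm below the centre of its red mark (z of yellow_tip in the frame of yellow_mark below -0.008 m).
It fails at once if a bystander is moved or lifted by more than 15 mm (distance of any of primer_bottle, swab_pot, drop_bottle, timer, lens_tissue, objective_can from where it was at the start of the episode above 0.015 m).
It also fails if it takes over 51 s, if anything falls off the work surface, if the arm or the gripper's body presses on something with over 40 N, if the wrist force passes 120 N, or if a joint passes its speed limit or range.

ROBOT

A 6-joint arm with a two-finger parallel gripper is mounted at the origin on a cart in front of the work surface, level with it; the furniture and walls round the work are solid. World frame = base frame: x ahead of the robot, y to its left, z up, the work surface at z = 0. Lengths are in m, angles in degrees, forces in N, time in s.
With the tool pointing down it reaches from about 0.325 to 0.775 m from the base axis. Payload 5.5 kg.
Tool frame: the origin (TCP) lies at the centre of the arm's flange, where the gripper is bolted on; the fingertips stand 182 mm ahead of it and the grasp point (between the pads) lies 163 mm ahead of it; z points along the fingers, y is the direction in which the jaws open and shut (so a half turn about z gives the same grasp; the last joint's range is limited). The gripper opens to 88 mm and grips with 3 to 60 N. Pads are 20 mm wide; open, the fingers measure 115 mm over their backs; the gripper's body (75 mm by 178 mm) begins 61 mm behind the grasp point.
Start: joints at [61.266, 5.22, 70.514, -0, 104.267, -3.249], TCP at [0.258, 0.542, 0.405] pointing down, gripper open.
Joint ranges: [-164.24, 164.24], [-49.07, 125.15], [9.68, 141.18], [-86.29, 266.29], [3.28, 154.24], [-151.56, 151.56]. Speed limits (degrees/s): [147.25, 147.25, 172.46, 180, 180, 180].

INTERFACE

Orientations are given as [roll, pitch, yaw] about the fixed x, y, z axes, in that order (R = Rz(yaw) Ry(pitch) Rx(roll)).
In Python, from station import r gives the robot as it stands. The module is installed in compiled form; this text tells all that it offers. Calls block until the motion is done:
- r.reach(position, orientation): joint-space move of the TCP to a pose.
- r.servo_line(position, rotation=None, speed=0.15): straight line of the TCP; rotation=None keeps the orientation; speed is the mean speed in m/s.
- r.move_joints(angles): joint-space move.
- r.let_go() and r.grab(squeeze=None): open the fingers fully, or close them until they stop; squeeze is the grip in N (None keeps the last).
- r.wait(seconds).
- r.inverse_kinematics(position, orientation): joint angles nearest the present ones, or None.
- r.sense(): the state.
- r.snapshot(name): name is "scene" or "top" or "wrist"; returns a dict with "frame" (384x512x3 uint8, red, green, blue), "fx", "fy", "cx", "cy" (pixels), "R" (3x3) and "t" (3): a world point X has camera coordinates R X + t. Camera axes: x right, y down, z forward; pixel columns grow to the right and rows downward; lengths in m; the calibration is good to about 2 mm. The wrist camera is an equidistant fisheye: a pixel r from the principal point sees the ray r / f radians off the axis. A picture is of the moment at which its call begins. There is no depth.
A pose or a line that the arm cannot do raises r.IKError and nothing moves.
- r.hand_in(): hands the job in, once; it reports no verdict.
The state is a dict: "clock": time; "joints": joint angles; "joint_vel": joint speeds; "joint_torque": joint torques, N m; "tcp_pos": TCP position; "orientation": TCP orientation; "contact_force": force on the tool from outside, world axes, zero at the start; "torque": the same for the moment, N m; "opening": finger opening in m.
Only numpy, scipy, OpenCV 4.12 (cv2) and the standard library are available. Lean on these libraries where they do the work, as an engineer would, in place of code of your own. Each camera call takes 0.05 s, during which the arm holds its last target. There are 200 camera calls.

## Working session

There is one attempt and no reset: what is moved stays moved. The work goes in short steps, each a Python script; the robot and the scene stay as the last script left them, time stands still between calls to the robot, and variables do not carry over. Pictures are saved under pics/ and viewed, about 8 in all and at most 12, crops included, and the job is handed in when it is done.

```bash
mkdir -p pics; ls
python3 - <<'E'
from station import r
import cv2, pickle
d={}
for n in ("scene","top","wrist"):
    s=r.snapshot(n); d[n]=s; cv2.imwrite(f"pics/{n}0.png",s["frame"][:,:,::-1])
    print(n,s["fx"],s["cx"],s["cy"],s["R"],s["t"])
pickle.dump(d,open("s0.pkl","wb"))
print(r.sense())
E
```

```text
pics
scene 472.4041936740024 255.1326993387919 186.00764685546528 [[-0.52133352 -0.85318399  0.01698335]
 [-0.45836627  0.26318415 -0.84890192]
 [ 0.71979978 -0.45034562 -0.52827749]] [0.22673929 0.29803762 0.50134224]
top 372.1502530692024 257.782341958107 192.86906013920517 [[ 0.00906541 -0.99982267 -0.01650572]
 [-0.99879128 -0.00825614 -0.04845434]
 [ 0.04830948  0.01692503 -0.99868901]] [-0.04334576  0.50420301  0.88289075]
wrist 297.3186396354542 257.3789571526237 192.32982547344355 [[ 0.43104883  0.9023271  -0.00164532]
 [ 0.86260168 -0.41153522  0.29420588]
 [ 0.26479283 -0.12823636 -0.95574065]] [-0.59883931 -0.03647278  0.39093321]
{'clock': 0.15, 'joints': array([ 6.12680763e+01,  5.25374734e+00,  7.05650647e+01, -8.63171823e-04,
        1.04267192e+02, -3.24919690e+00]), 'joint_vel': array([ 0.04766361, -0.13985033, -0.21724579, -0.03453124, -0.08084472,
        0.00234645]), 'joint_torque': array([ 1.50968586e-03, -4.47047746e+01, -4.06907916e+01,  6.99218363e-02,
        2.75074190e-02, -9.97395318e-05]), 'tcp_pos': array([0.25817629, 0.54166882, 0.40377022]), 'orientation': array([-1.79914087e+02, -4.03907166e-03,  1.54517058e+02]), 'contact_force': array([ 0.08043632, -0.19307984,  0.13407684]), 'torque': array([-0.05590449,  0.02829351, -0.02718257]), 'opening': 0.08780706686210177}
```

View pics/scene0.png

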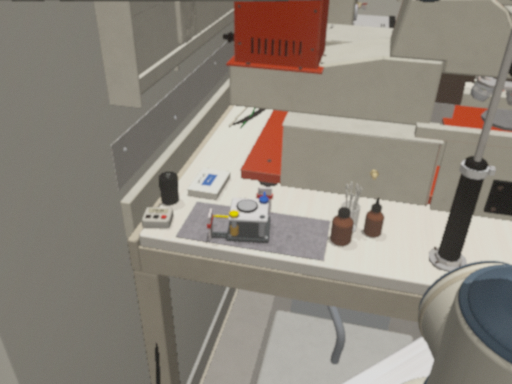

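View pics/top0.png

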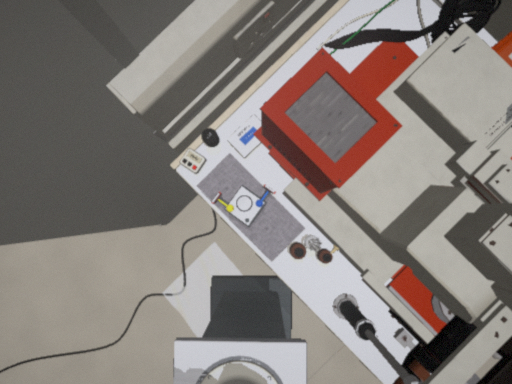

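View pics/wrist0.png

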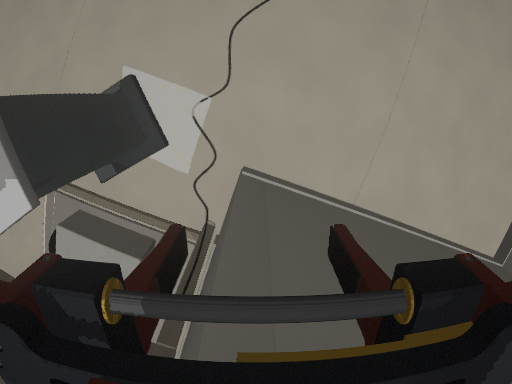

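```bash
cat > h.py <<'E'
import numpy as np, cv2, pickle
def ray(s,uv,fish=False):
    x=np.array([(uv[0]-s["cx"])/s["fx"],(uv[1]-s["cy"])/s["fy"]])
    R=np.array(s["R"]); 
    if fish:
        th=np.hypot(*x); d=np.r_[x/th*np.sin(th),np.cos(th)] if th>0 else np.array([0,0,1.])
    else: d=np.r_[x,1.]
    d=R.T@d; return -R.T@np.array(s["t"]), d/np.linalg.norm(d)
def plane(s,uv,z,fish=False):
    c,d=ray(s,uv,fish); return c+d*(z-c[2])/d[2]
def proj(s,X,fish=False):
    p=np.array(s["R"])@np.array(X)+np.array(s["t"])
    if fish:
        rr=np.hypot(p[0],p[1]); th=np.arctan2(rr,p[2]); q=p[:2]/rr*th
    else: q=p[:2]/p[2]
    return np.array([s["cx"]+s["fx"]*q[0],s["cy"]+s["fy"]*q[1]])
def blobs(s,lo,hi,amin=4,roi=None):
    hsv=cv2.cvtColor(s["frame"],cv2.COLOR_RGB2HSV)
    m=cv2.inRange(hsv,np.array(lo),np.array(hi))
    if roi: k=np.zeros_like(m); k[roi[1]:roi[3],roi[0]:roi[2]]=1; m=m*k
    n,l,st,ce=cv2.connectedComponentsWithStats(m)
    return [(st[i].tolist(),ce[i].round(1).tolist()) for i in range(1,n) if st[i][4]>=amin]
E
python3 - <<'E'
from h import *
d=pickle.load(open("s0.pkl","rb")); np.set_printoptions(precision=3,suppress=True)
for n in d: print(n,"cam",ray(d[n],(256,192),n=="wrist"))
t=d["top"]; s=d["scene"]
for nm,uv in dict(matTL=(230,155),matL=(197,185),matB=(276,261),matR=(304,232),tabL=(172,166),prim=(298,252),swab=(312,243),drop=(325,256),timer=(193,161),can=(210,137),tissue=(246,136),machL=(285,183),machR=(375,270),panel=(215,190),p2=(200,235),p3=(0,245),p4=(110,85),p5=(180,150)).items():
    print(nm,plane(t,uv,0),plane(t,uv,.06)[:2])
for nm,sn,roi in(("top",t,(190,170,300,240)),("scene",s,(180,170,300,260))):
    print(nm,"yel",blobs(sn,(22,120,100),(35,255,255),4,roi)); print("blu",blobs(sn,(105,150,60),(125,255,255),4,roi))
    print("red",blobs(sn,(0,120,80),(8,255,255),2,roi),blobs(sn,(170,120,80),(180,255,255),2,roi))
for n,roi in(("top",(190,140,290,240)),("scene",(140,160,300,260))):
    f=d[n]["frame"][roi[1]:roi[3],roi[0]:roi[2]]; cv2.imwrite(f"pics/{n}0c.png",cv2.resize(f,None,fx=5 if n=="scene" else 5,fy=5,interpolation=cv2.INTER_CUBIC)[:,:,::-1])
a=cv2.imread("pics/top0c.png");b=cv2.imread("pics/scene0c.png");b=b[:,:]
cv2.imwrite("pics/c0.png",cv2.resize(np.hstack([a[:500],b[:500]]),(800,308)))
E
```

```text
scene cam (array([-0.106,  0.341,  0.514]), array([ 0.713, -0.449, -0.539]))
top cam (array([ 0.461, -0.054,  0.905]), array([ 0.051,  0.022, -0.998]))
wrist cam (array([0.186, 0.575, 0.383]), array([ 0.262, -0.132, -0.956]))
matTL [0.598 0.03  0.   ] [0.588 0.025]
matL [0.523 0.11  0.   ] [0.519 0.099]
matB [ 0.341 -0.084  0.   ] [ 0.349 -0.082]
matR [ 0.411 -0.151  0.   ] [ 0.415 -0.145]
tabL [0.569 0.172 0.   ] [0.562 0.157]
prim [ 0.363 -0.137  0.   ] [ 0.37  -0.132]
swab [ 0.385 -0.171  0.   ] [ 0.39  -0.163]
drop [ 0.354 -0.202  0.   ] [ 0.361 -0.192]
timer [0.582 0.121 0.   ] [0.574 0.109]
can [0.642 0.08  0.   ] [0.63  0.071]
tissue [ 0.645 -0.009  0.   ] [ 0.633 -0.012]
machL [ 0.53  -0.105  0.   ] [ 0.525 -0.102]
machR [ 0.322 -0.322  0.   ] [ 0.331 -0.304]
panel [0.511 0.066 0.   ] [0.508 0.058]
p2 [0.402 0.101 0.   ] [0.405 0.09 ]
p3 [0.372 0.591 0.   ] [0.378 0.548]
p4 [0.771 0.331 0.   ] [0.75  0.306]
p5 [0.609 0.153 0.   ] [0.599 0.14 ]
top yel [([218, 199, 15, 13, 59], [226.6, 205.6])]
blu [([257, 192, 11, 14, 34], [260.8, 200.4])]
red [([286, 170, 14, 10, 83], [294.0, 173.2])] []
scene yel [([214, 211, 24, 7, 86], [228.2, 214.5])]
blu [([261, 196, 6, 6, 26], [263.6, 198.8])]
red [([242, 170, 39, 13, 402], [262.6, 174.9]), ([258, 195, 1, 2, 2], [258.0, 195.5]), ([269, 196, 3, 2, 4], [270.0, 196.2]), ([208, 224, 3, 4, 9], [209.0, 225.7])] [([268, 196, 2, 2, 2], [268.5, 196.5])]
```

View pics/c0.png

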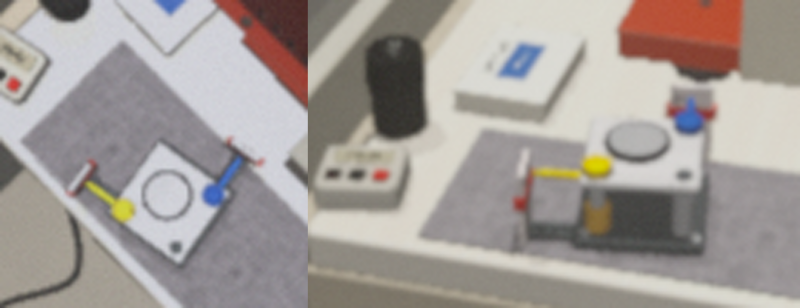

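Run:
```python
from h import *
from station import r
np.set_printoptions(precision=4,suppress=True)
d=pickle.load(open("s0.pkl","rb")); t=d["top"]
B=plane(t,(259.2,203.3),.056); Y=plane(t,(230.0,208.2),.056); A=plane(t,(247.2,219.9),.05)
print("B",B,"Y",Y,"ball",A,"dist",np.linalg.norm(B-Y))
v=B-Y; yaw=np.degrees(np.arctan2(v[1],v[0]))+45; print("mount yaw",yaw,"ctr",(B+Y)/2, "ball pred", (B+Y)/2+33.9e-3*np.array([np.cos(np.radians(yaw-135)),np.sin(np.radians(yaw-135)),0]))
r.servo_line([.159,.334,.405]); r.grab(10)
r.reach([.37,0.0,.40],[180,0,136.8]); st=r.sense(); print(st["clock"],st["tcp_pos"],st["joints"],st["opening"])
s=r.snapshot("wrist"); pickle.dump(s,open("w1.pkl","wb")); cv2.imwrite("pics/w1.png",s["frame"][:,:,::-1])
print("cam",ray(s,(256,192),True))
```

```text
B [ 0.4786 -0.0432  0.056 ] Y [0.4668 0.0234 0.056 ] ball [ 0.4404 -0.0159  0.05  ] dist 0.06762193340339978
mount yaw -34.976075294162996 ctr [ 0.4727 -0.0099  0.056 ] ball pred [ 0.4394 -0.0158  0.056 ]
4.6417 [0.37   0.0006 0.4   ] [ -5.1968 -30.8733 101.8553   0.0222 109.0153 -52.0455] 0.00044434483310499916
cam (array([0.3119, 0.0549, 0.3798]), array([ 0.2109, -0.2035, -0.9561]))
```

View pics/w1.png

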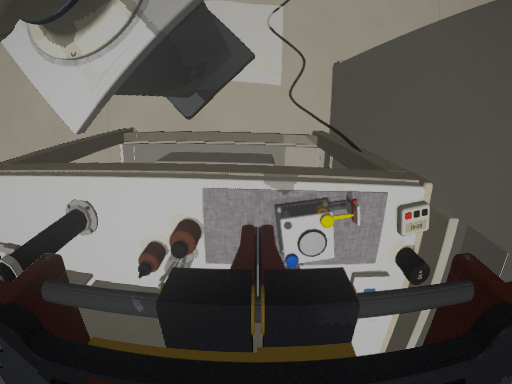

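Run:
```python
from h import *
from station import r
np.set_printoptions(precision=4,suppress=True)
r.reach([.37,0.0,.29],[180,0,188]); st=r.sense(); print(st["clock"],st["tcp_pos"],st["joints"],st["contact_force"])
s=r.snapshot("wrist"); pickle.dump(s,open("w2.pkl","wb")); sc=r.snapshot("scene"); pickle.dump(sc,open("s2.pkl","wb"))
print("cam",ray(s,(256,192),True))
f=s["frame"]
for nm,X in dict(B=(.4786,-.0432,.056),Y=(.4668,.0234,.056),bm=(.511,-.066,.03),ym=(.49,.056,.03)).items(): print(nm,proj(s,X,True))
b=cv2.resize(f[130:310,120:420],None,fx=2.6,fy=2.6,interpolation=cv2.INTER_CUBIC)
cv2.imwrite("pics/w2.png",b[:,:,::-1])
```

```text
5.55 [0.3701 0.0005 0.2906] [  -5.2011  -32.1468  113.7938    0.0037   98.3109 -103.1688] [-0.4027  0.9229 -0.1335]
cam (array([ 0.2909, -0.0117,  0.2703]), array([ 0.2918,  0.0355, -0.9558]))
B [196.2701 310.6467]
Y [269.0023 310.207 ]
bm [178.6922 314.3664]
ym [295.5388 313.7599]
```

View pics/w2.png

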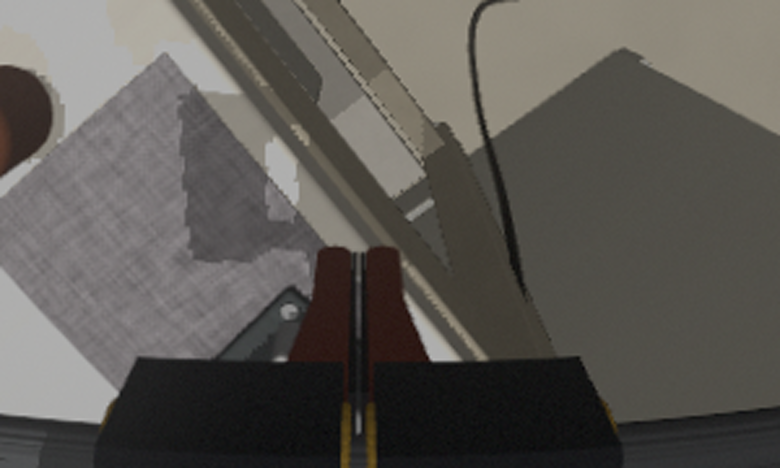

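```bash
cat >> h.py <<'E'
from scipy.spatial.transform import Rotation as Ro
def pose(cam,phi,a):
    """TCP pose with the wrist camera at cam, camera side facing azimuth phi, tool tilted a forward of down"""
    u=np.array([np.cos(np.radians(phi)),np.sin(np.radians(phi)),0]); z0=np.array([0,0,1.]); a=np.radians(a)
    x=np.cos(a)*u+np.sin(a)*z0; z=np.sin(a)*u-np.cos(a)*z0; M=np.c_[x,np.cross(z,x),z]
    return np.array(cam)-.08*x-.02*z, Ro.from_matrix(M).as_euler("xyz",degrees=True)
E
python3 - <<'E'
from h import *
from station import r
np.set_printoptions(precision=3,suppress=True)
for phi,tgt in((10,(.485,0,.04)),(-35,(.511,-.066,.04)),(-45,(.5,0,.04)),(55,(.49,.056,.04)),(-20,(.5,0,.04)),(30,(.5,0,.04))):
  u=np.array([np.cos(np.radians(phi)),np.sin(np.radians(phi)),0])
  for dh in (.16,.2,.24):
    for a in (20,30,40,50):
      for h in (.2,.24,.28):
        c=np.array(tgt)-dh*u; c[2]=h; off=np.degrees(np.arctan2(dh,h-.04))-(a-17)
        if off>35 or off<-10: continue
        p,o=pose(c,phi,a)
        try: q=r.inverse_kinematics(p.tolist(),o.tolist())
        except Exception as e: q=None
        if q is not None: print(phi,dh,a,h,"off",round(off),"tcp",p,"tip z",round((p[2]-.182*np.cos(np.radians(a))),3),"q",np.array(q).round(0))
E
```

```text
55 0.16 20 0.28 off 31 tcp [ 0.351 -0.142  0.271] tip z 0.1 q [-36. -32. 117.  20.  95.   1.]
55 0.16 30 0.2 off 32 tcp [ 0.353 -0.14   0.177] tip z 0.02 q [-40. -28. 125.  30.  86.  -8.]
55 0.16 30 0.24 off 26 tcp [ 0.353 -0.14   0.217] tip z 0.06 q [-40. -30. 122.  30.  91.  -5.]
55 0.16 30 0.28 off 21 tcp [ 0.353 -0.14   0.257] tip z 0.1 q [-40. -31. 119.  30.  94.  -3.]
55 0.16 40 0.2 off 22 tcp [ 0.356 -0.136  0.164] tip z 0.024 q [-43. -26. 127.  40.  86. -13.]
55 0.16 40 0.24 off 16 tcp [ 0.356 -0.136  0.204] tip z 0.064 q [-43. -29. 124.  40.  90.  -9.]
55 0.16 40 0.28 off 11 tcp [ 0.356 -0.136  0.244] tip z 0.104 q [-43. -30. 121.  40.  94.  -6.]
55 0.16 50 0.2 off 12 tcp [ 0.36  -0.13   0.152] tip z 0.035 q [-45. -23. 128.  49.  87. -18.]
55 0.16 50 0.24 off 6 tcp [ 0.36  -0.13   0.192] tip z 0.075 q [-45. -26. 126.  49.  91. -14.]
55 0.16 50 0.28 off 1 tcp [ 0.36  -0.13   0.232] tip z 0.115 q [-45. -29. 124.  49.  94. -10.]
55 0.2 30 0.24 off 32 tcp [ 0.33  -0.173  0.217] tip z 0.06 q [-46. -30. 122.  29.  93. -11.]
55 0.2 30 0.28 off 27 tcp [ 0.33  -0.173  0.257] tip z 0.
[... 570 characters left out ...]
 [-51. -28. 123.  48.  98. -14.]
55 0.24 30 0.28 off 32 tcp [ 0.307 -0.206  0.257] tip z 0.1 q [-52. -30. 118.  29. 100. -14.]
55 0.24 40 0.2 off 33 tcp [ 0.31  -0.201  0.164] tip z 0.024 q [-55. -23. 125.  37.  93. -22.]
55 0.24 40 0.24 off 27 tcp [ 0.31  -0.201  0.204] tip z 0.064 q [-55. -26. 123.  38.  97. -19.]
55 0.24 40 0.28 off 22 tcp [ 0.31  -0.201  0.244] tip z 0.104 q [-55. -28. 120.  38. 101. -16.]
55 0.24 50 0.2 off 23 tcp [ 0.314 -0.195  0.152] tip z 0.035 q [-56. -20. 126.  46.  95. -26.]
55 0.24 50 0.24 off 17 tcp [ 0.314 -0.195  0.192] tip z 0.075 q [-56. -23. 124.  46.  99. -22.]
55 0.24 50 0.28 off 12 tcp [ 0.314 -0.195  0.232] tip z 0.115 q [-56. -26. 122.  47. 102. -19.]
```

```bash
python3 - <<'E'
from h import *
from station import r
np.set_printoptions(precision=3,suppress=True)
for phi in (-43,-50,-57,-64):
 for tgt in ((.49,.02,.04),):
  u=np.array([np.cos(np.radians(phi)),np.sin(np.radians(phi)),0])
  for dh in (.12,.16,.2,.24,.28):
    for a in (0,10,20,30,40):
      for h in (.2,.24,.28):
        c=np.array(tgt)-dh*u; c[2]=h; off=np.degrees(np.arctan2(dh,h-.04))-(a-17)
        if off>36 or off<-10: continue
        p,o=pose(c,phi,a)
        q=r.inverse_kinematics(p.tolist(),o.tolist())
        if q is not None: print(phi,dh,a,h,"off",round(off),"tcp",p,"s",round(p@[.684,.729,0],3),"tip z",round((p[2]-.182*np.cos(np.radians(a))),3),"q",np.array(q).round(0))
E
cat > scan.py <<'E'
from h import *
from station import r
import time
np.set_printoptions(precision=3,suppress=True)
w=pickle.load(open("w2.pkl","rb")); st=r.sense()
Rt=Ro.from_euler("xyz",st["orientation"],degrees=True).as_matrix()
C=np.array(w["R"])@Rt                      # tool->cam rotation
ct=Rt.T@(ray(w,(256,192),True)[0]-st["tcp_pos"]); print("cam in tool",ct,"\n",C)
pickle.dump((C,ct),open("cal.pkl","wb"))
rng=np.random.default_rng(0); T=np.array([.495,0,.04]); M=[np.array((.511,-.066,.03)),np.array((.49,.056,.03))]; out=[]; t0=time.time()
while time.time()-t0<60:
    el=np.radians(rng.uniform(28,50)); az=np.radians(rng.uniform(120,240)); D=rng.uniform(.17,.3)
    c=T+D*np.array([np.cos(el)*np.cos(az),np.cos(el)*np.sin(az),np.sin(el)])
    zt=(T-c)/D; zt=Ro.from_rotvec(rng.uniform(-.4,.4,3)).apply(zt)
    b=np.cross(zt,[0,0,1]); b/=np.linalg.norm(b); rc=np.c_[b,np.cross(zt,b),zt]  # cam axes cols
    Rw=(rc@Ro.from_euler("z",rng.uniform(-180,180),degrees=True).as_matrix())
    s=dict(w); s["R"]=Rw.T; s["t"]=-Rw.T@c
    px=np.array([proj(s,m,True) for m in M])
    if (px[:,0]<60).any() or (px[:,0]>450).any() or (px[:,1]<30).any() or (px[:,1]>215).any(): continue
    Rtool=Rw@C; p=c-Rtool@ct; z=Rtool[:,2]; tip=p+.182*z; y=Rtool[:,1]
    pts=[tip]+[p+k*z+e*.1*y+g*.04*Rtool[:,0] for k in (0,.1) for e in(-1,1) for g in(-1,1)]
    if tip[2]<.03 or any(q@[.684,.729,0]>.50 or q[2]<.1 for q in pts[1:]) : continue
    if np.hypot(*(tip-[.473,-.01,0])[:2])<.07 and tip[2]<.08: continue
    if np.hypot(*(tip-[.375,-.16,0])[:2])<.10: continue
    q=r.inverse_kinematics(p.tolist(),Ro.from_matrix(Rtool).as_euler("xyz",degrees=True).tolist())
    if q is not None: out.append((D,np.degrees(el),np.degrees(az),c,p,Ro.from_matrix(Rtool).as_euler("xyz",degrees=True),tip,np.array(q),px))
print(len(out)); out.sort(key=lambda o:o[0]); pickle.dump(out,open("cand.pkl","wb"))
for o in out[::max(1,len(out)//12)]: print(*[x.round(2) if hasattr(x,"round") else x for x in o[:-1]],o[-1].ravel().round(0))
E
python3 scan.py
```

```text
cam in tool [ 0.08  -0.001  0.021] 
 [[-0.001  1.     0.   ]
 [-0.956 -0.001 -0.293]
 [-0.293 -0.     0.956]]Traceback (most recent call last):
  File "scan.py", line 25, in <module>
    q=r.inverse_kinematics(p.tolist(),Ro.from_matrix(Rtool).as_euler("xyz",degrees=True).tolist())
ValueError: time passes only in moves, steps and waits
```

```bash
sed -i 's/^import time//; s/; t0=time.time()//; s/while time.time()-t0<60:/for it in range(60000):/' scan.py; timeout 300 python3 scan.py
```

```text
cam in tool [ 0.08  -0.001  0.021] 
 [[-0.001  1.     0.   ]
 [-0.956 -0.001 -0.293]
 [-0.293 -0.     0.956]]Traceback (most recent call last):
  File "scan.py", line 25, in <module>
    q=r.inverse_kinematics(p.tolist(),Ro.from_matrix(Rtool).as_euler("xyz",degrees=True).tolist())
ValueError: time passes only in moves, steps and waits
```

```bash
python3 - <<'E'
s=open("scan.py").read()
s=s.replace("    q=r.inv","    wr=p-.1*z\n    if np.hypot(wr[0],wr[1])<.335 or np.linalg.norm(wr[:2])>.75 or len(out)>=25 or n>=60: continue\n    n+=1\n    q=r.inv").replace("out=[]","out=[]; n=0").replace("print(len(out))","print(len(out),n)")
open("scan.py","w").write(s)
E
timeout 300 python3 scan.py
```

```text
cam in tool [ 0.08  -0.001  0.021] 
 [[-0.001  1.     0.   ]
 [-0.956 -0.001 -0.293]
 [-0.293 -0.     0.956]]
25 34
0.1762422650443275 44.83 166.52 [0.37 0.03 0.16] [0.4  0.   0.24] [169.17  46.28 144.26] [ 0.53 -0.04  0.11] [  2.51 -46.83 133.28 -22.09  50.92 -49.07] [205. 131. 364.  35.]
0.18325598277076158 41.92 199.27 [ 0.37 -0.05  0.16] [ 0.41 -0.03  0.23] [ 176.39   43.81 -157.8 ] [0.52 0.03 0.1 ] [ -21.38  -41.73  130.19   35.48   64.05 -142.99] [122. 109. 307. 131.]
0.2011606249113633 31.56 150.54 [0.35 0.08 0.15] [0.38 0.08 0.22] [-163.74   51.59  165.94] [ 0.5  -0.    0.11] [ 24.15 -40.67 133.02 -49.81  63.77 -30.53] [212. 143. 355. 108.]
0.22280569156065866 49.39 188.62 [ 0.35 -0.02  0.21] [0.4  0.01 0.27] [-167.11   33.02 -153.32] [0.5  0.02 0.12] [  -6.07  -45.38  126.8     6.37   63.95 -119.93] [183. 112. 333. 150.]
0.2315663965906871 46.59 218.01 [ 0.37 -0.1   0.21] [ 0.43 -0.09  0.27] [ 169.23   31.6  -165.  ] [ 0.51 -0.03  0.12] [ -26.7   -30.03  117.49   29.63   77.14 -137.51] [194. 144. 339. 151.]
0.23306876042711136 35.13 153.47 [0.32 0.09 0.17] [0.36 0.07 0.25] [
[... 647 characters left out ...]
]
0.27336233713949687 29.36 120.82 [0.37 0.2  0.17] [0.38 0.18 0.25] [166.48  54.44 115.08] [0.48 0.06 0.15] [ 38.98 -22.72 118.76 -55.87  84.48  13.04] [197. 158. 241.  91.]
0.2802603252633251 34.55 135.61 [0.33 0.16 0.2 ] [0.33 0.11 0.27] [164.12  41.62 100.9 ] [0.41 0.01 0.14] [ 32.42 -36.66 123.76 -44.01  90.93  13.9 ] [300. 176. 345.  92.]
0.28754842500383576 45.3 142.66 [0.33 0.12 0.24] [0.36 0.09 0.32] [-178.88   45.53  130.5 ] [ 0.44 -0.01  0.19] [ 27.07 -37.49 119.62 -44.38  87.17 -15.02] [274. 129. 349.  55.]
0.29609069699995005 40.79 144.16 [0.31 0.13 0.23] [0.38 0.13 0.28] [-158.2    24.54  169.59] [0.44 0.05 0.13] [ 26.46 -29.27 115.19 -31.92  88.55 -49.08] [221. 214. 320. 199.]
```

Run:
```python
from h import *
from station import r
np.set_printoptions(precision=4,suppress=True)
o=min(pickle.load(open("cand.pkl","rb")),key=lambda o:abs(o[0]-.23449880856811428))
r.reach(o[4].tolist(),o[5].tolist()); r.wait(.3); st=r.sense(); print(st["clock"],st["tcp_pos"],st["contact_force"])
s=r.snapshot("wrist"); pickle.dump(s,open("w3.pkl","wb"))
b=cv2.resize(s["frame"][100:270,160:400],None,fx=3.2,fy=3.2,interpolation=cv2.INTER_CUBIC)
cv2.imwrite("pics/w3.png",b[:,:,::-1])
print("red",blobs(s,(0,110,60),(8,255,255),4,(150,60,420,260)),blobs(s,(172,110,60),(180,255,255),4,(150,60,420,260)))
print("yel",blobs(s,(20,110,80),(35,255,255),4)); print("blu",blobs(s,(103,120,50),(127,255,255),4,(150,60,420,260)))
```

```text
6.5833 [0.3862 0.0451 0.2641] [-0.3145 -0.4601 -0.3954]
red [([338, 136, 25, 22, 202], [350.9, 145.3]), ([334, 161, 4, 6, 18], [335.1, 163.1]), ([189, 163, 17, 11, 101], [197.2, 168.2]), ([210, 171, 13, 13, 88], [217.0, 176.1]), ([150, 188, 85, 72, 4089], [186.0, 228.8]), ([395, 191, 11, 8, 64], [399.7, 194.6])] []
yel [([292, 105, 19, 23, 188], [302.9, 114.0]), ([295, 108, 3, 4, 5], [295.8, 109.6]), ([287, 134, 56, 29, 696], [308.2, 147.7]), ([252, 294, 2, 3, 5], [252.4, 295.2]), ([262, 294, 2, 3, 4], [262.2, 295.2]), ([251, 298, 4, 37, 117], [252.3, 317.1]), ([261, 298, 4, 37, 95], [262.2, 317.5])]
blu [([203, 151, 21, 30, 375], [212.1, 162.9]), ([275, 224, 24, 17, 179], [284.7, 231.5])]
```

View pics/w3.png

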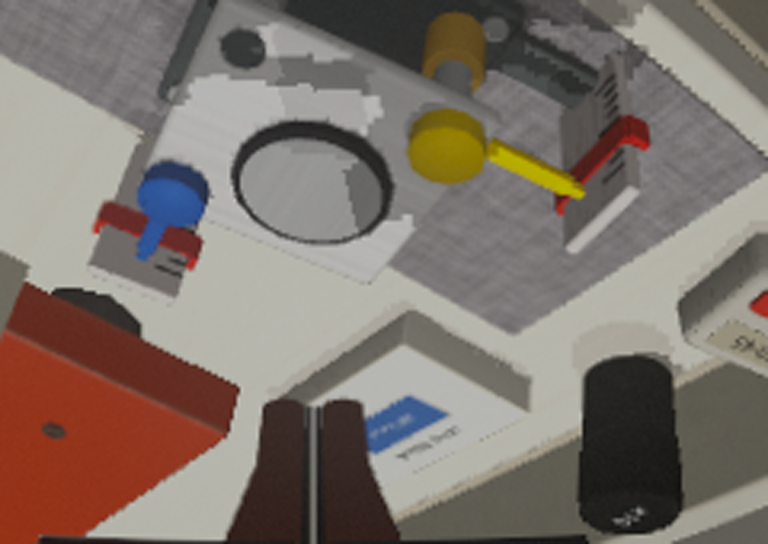

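```bash
cat > meas.py <<'E'
from h import *
np.set_printoptions(precision=1,suppress=True,linewidth=150)
s=pickle.load(open("w3.pkl","rb")); c0=np.array([.4727,-.0099,0.002]); yaw=-35.
Rm=Ro.from_euler("z",yaw,degrees=True).as_matrix()
def m(P): return (Rm.T@(np.array(P)-c0))*1e3
for n,uv,z in(("btip",(204.7,180.6),.045),("ytip",(341.9,160),.045),("ypad",(299.7,149.8),.056),("bpad",(213.5,165.5),.056)): print(n,m(plane(s,uv,z,True)))
def onplane(uv,ax,val):
    c,d=ray(s,uv,True); c=m(c); d=Rm.T@d; return c+d*(val-c[ax])/d[ax]
hsv=cv2.cvtColor(s["frame"],cv2.COLOR_RGB2HSV); red=cv2.inRange(hsv,np.array((0,110,60)),np.array((8,255,255)))
for nm,ax,roi in(("blue",0,(185,155,226,186)),("yellow",1,(330,132,366,170))):
    v,u=np.nonzero(red[roi[1]:roi[3],roi[0]:roi[2]]); 
    P=np.array([onplane((a+roi[0],b+roi[1]),ax,61.5) for a,b in zip(u,v)]); lat=P[:,1-ax]
    for k in np.arange(-44,-4,3) if ax==0 else np.arange(-44,-4,3):
        q=P[(lat>=k)&(lat<k+3)]
        if len(q): print(nm,k,len(q),"z",np.percentile(q[:,2],[2,50,98]),"mean",q[:,2].mean())
    t=(204.7,180.6) if ax==0 else (341.9,160); print("tip on plane 60",onplane(t,ax,60))
E
python3 meas.py
```

```text
btip [ 62.9 -22.6  43. ]
ytip [-21.2  60.9  43. ]
ypad [-22.3  24.9  54. ]
bpad [ 26.2 -22.3  54. ]
blue -41 8 z [32.1 38.5 41.4] mean 37.381179362420184
blue -38 27 z [30.2 34.7 40.6] mean 34.749522790178325
blue -35 21 z [30.3 33.7 36.9] mean 33.616870596135826
blue -32 23 z [30.1 33.5 37.2] mean 33.642023915752034
blue -29 21 z [30.7 34.2 37.2] mean 33.97075371626278
blue -26 1 z [31.9 31.9 31.9] mean 31.863139893497532
blue -20 16 z [31.4 34.5 37.1] mean 34.297403501547734
blue -17 22 z [29.9 33.6 37.2] mean 33.532641078746956
blue -14 25 z [29.7 33.9 38.9] mean 33.92247062326934
blue -11 25 z [30.3 35.9 41.1] mean 35.73817292450468
tip on plane 60 [ 60.  -22.8  45.2]
yellow -44 27 z [36.3 42.5 46.6] mean 41.76496057157149
yellow -41 26 z [32.2 38.2 42.9] mean 37.693521418376484
yellow -38 23 z [30.6 34.7 39.1] mean 34.904879603659765
yellow -35 20 z [30.8 35.5 39. ] mean 35.263718556090694
yellow -32 20 z [31.2 34.4 39. ] mean 34.69063273359053
yellow -29 23 z [31.1 35.3 39.3] mean 35.441480588607725
yellow -26 19 z [31.  35.1 39.2] mean 35.3161911506933
yellow -23 18 z [30.8 35.  39.1] mean 35.0001811391774
yellow -20 16 z [30.6 32.8 36.7] mean 33.26230636222722
yellow -17 3 z [30.8 37.9 38.9] mean 35.79299752057369
yellow -14 10 z [35.9 38.4 40.8] mean 38.36198730977502
yellow -11 6 z [34.7 37.3 39.8] mean 37.265367526440095
tip on plane 60 [-22.4  60.   44.4]
```

Run:
```python
from h import *
from station import r
np.set_printoptions(precision=4,suppress=True)
O=pickle.load(open("cand.pkl","rb"))
tiles=[]; V={"a":pickle.load(open("w3.pkl","rb"))}
for k,D in(("b",.22280569156065866),("c",.2011606249113633)):
    o=min(O,key=lambda o:abs(o[0]-D))
    r.reach(o[4].tolist(),o[5].tolist()); r.wait(.3); st=r.sense(); print(st["clock"],st["tcp_pos"],st["contact_force"])
    V[k]=r.snapshot("wrist")
pickle.dump(V,open("V.pkl","wb"))
for k in "abc":
    row=[]
    for X in((.508,-.066,.036),(.488,.053,.036)):
        u,v=proj(V[k],X,True).round().astype(int); f=cv2.copyMakeBorder(V[k]["frame"],40,40,40,40,cv2.BORDER_CONSTANT)
        row.append(cv2.resize(f[v+10:v+70,u+10:u+70],(260,260),interpolation=cv2.INTER_CUBIC)); print(k,"crop origin",u-30,v-30)
    tiles.append(np.vstack(row))
cv2.imwrite("pics/V.png",np.hstack(tiles)[:,:,::-1])
```

```text
7.8 [0.3996 0.0088 0.2695] [-0.3744  0.273  -0.8813]
9.5417 [0.3809 0.0821 0.2204] [-0.2886 -0.4305 -0.2743]
a crop origin 175 141
a crop origin 313 119
b crop origin 151 84
b crop origin 301 123
c crop origin 178 117
c crop origin 320 84
```

View pics/V.png

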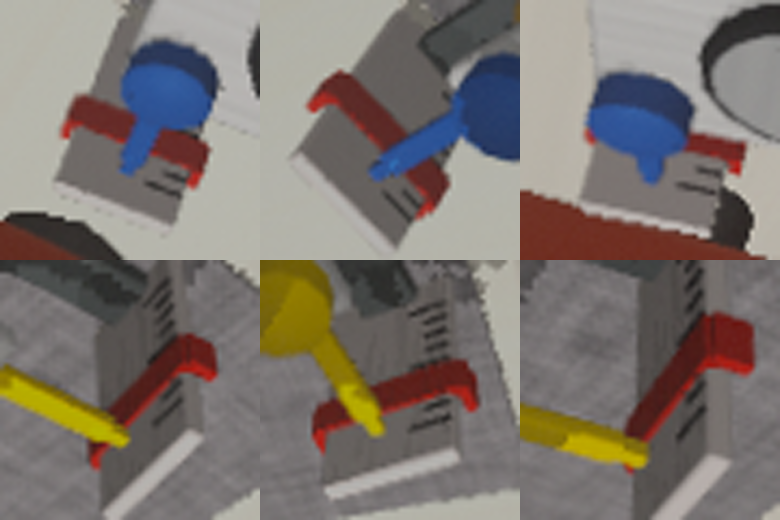

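```bash
cat > tri.py <<'E'
from h import *
np.set_printoptions(precision=1,suppress=True)
V=pickle.load(open("V.pkl","rb")); c0=np.array([.4727,-.0099,0.002]); Rm=Ro.from_euler("z",-35,degrees=True).as_matrix()
org=dict(b=dict(a=(175,141),b=(151,84),c=(178,117)),y=dict(a=(313,119),b=(301,123),c=(320,84)))
def tri(col,**uv):
    A=np.zeros((3,3));bb=np.zeros(3);L=[]
    for k,p in uv.items():
        q=(np.array(p)+.5)/4.3333-.5+org[col][k]; c,d=ray(V[k],q,True); Q=np.eye(3)-np.outer(d,d); A+=Q; bb+=Q@c; L.append((Q,c))
    X=np.linalg.solve(A,bb); return Rm.T@(X-c0)*1e3, np.array([np.linalg.norm(Q@(X-c))*1e3 for Q,c in L])
for n,a in dict(
 btip=("b",dict(a=(127,172),b=(116,177),c=(132,180))),
 b_band_hi=("b",dict(a=(197,170),b=(173,203),c=(220,160))),
 b_band_lo=("b",dict(a=(207,147),b=(187,180),c=(226,142))),
 b_top_R=("b",dict(a=(172,220),b=(135,238),c=(195,225))),
 b_top_L=("b",dict(a=(57,183),b=(32,155),c=(63,202))),
 ytip=("y",dict(a=(126,180),b=(117,173),c=(122,198))),
 y_band_lo=("y",dict(a=(185,77),b=(203,102),c=(190,55))),
 y_band_hi=("y",dict(a=(183,105),b=(208,125),c=(186,85))),
 y_top_R=("y",dict(a=(193,172),b=(197,187),c=(200,195))),
 y_top_L=("y",dict(a=(105,253),b=(66,229))),
).items(): print(n,*tri(a[0],**a[1]))
E
python3 tri.py
```

```text
btip [ 62.1 -23.2  43.6] [0.2 0.3 0.2]
b_band_hi [66.6 -8.8 33.2] [0.5 0.2 0.5]
b_band_lo [63.8 -8.9 29.4] [0.6 1.  1.5]
b_top_R [ 67.8 -11.   46.6] [0.1 1.1 1.1]
b_top_L [ 69.3 -36.   47.5] [0.3 0.2 0.2]
ytip [-21.   60.6  43.3] [0.3 0.3 0.3]
y_band_lo [-36.2  63.6  28.6] [0.3 0.2 0.3]
y_band_hi [-36.9  62.6  35.8] [1.2 0.6 1.2]
y_top_R [-33.8  65.5  48.5] [0.4 0.5 0.4]
y_top_L [-9.  64.7 49. ] [0.1 0.1]
```

```bash
cat > band.py <<'E'
from h import *
np.set_printoptions(precision=1,suppress=True)
V=pickle.load(open("V.pkl","rb")); c0=np.array([.4727,-.0099,0.002]); Rm=Ro.from_euler("z",-35,degrees=True).as_matrix()
def onplane(s,uv,ax,val):
    c,d=ray(s,uv,True); c=Rm.T@(c-c0)*1e3; d=Rm.T@d; return c+d*(val-c[ax])/d[ax]
for nm,ax,ctr,lats in(("blue",0,(.508,-.066,.036),((-34,-29),(-17,-11))),("yellow",1,(.488,.053,.036),((-33,-25),))):
    for pl in (62,63,64,65,66):
        row=[]
        for k in "abc":
            s=V[k]; u,v=proj(s,ctr,True).round().astype(int); u-=30; v-=30
            big=cv2.resize(s["frame"][v:v+60,u:u+60],None,fx=4,fy=4,interpolation=cv2.INTER_CUBIC)
            h=cv2.cvtColor(big,cv2.COLOR_RGB2HSV); red=cv2.inRange(h,np.array((0,100,50)),np.array((9,255,255)))
            n,l,stt,_=cv2.connectedComponentsWithStats(red)
            vv,uu=np.nonzero(red); P=np.array([onplane(s,((a+.5)/4-.5+u,(b+.5)/4-.5+v),ax,pl) for a,b in zip(uu,vv)])
            for lo,hi in lats:
                c=[]
                for x in np.arange(lo,hi,.7):
                    q=P[(P[:,1-ax]>=x)&(P[:,1-ax]<x+.7)&(P[:,2]>20)&(P[:,2]<45)][:,2]
                    if len(q)>8: c.append((q.min(),q.max()))
                row.append(np.median(c,0) if c else None)
        print(nm,pl,*row)
E
python3 band.py
```

```text
blue 62 [29.2 37.2] [28.9 37.3] [30.2 38.3] [30.3 38.7] None [32.1 36.1]
blue 63 [28.3 36.4] [28.1 36.5] [29.  37.2] [29.  37.7] None [31.6 35.6]
blue 64 [27.5 35.6] [27.3 35.7] [27.9 36.1] [27.9 36.4] None [31.1 35.1]
blue 65 [26.7 34.8] [26.5 34.9] [26.8 35. ] [26.9 35.3] None [30.6 34.6]
blue 66 [25.9 34. ] [25.7 34.1] [25.6 33.9] [25.6 34.2] None [30.1 34.1]
yellow 62 [29.2 38.6] [28.5 37.7] [29.4 38.8]
yellow 63 [27.4 36.9] [27.2 36.5] [27.4 37. ]
yellow 64 [25.7 35.2] [25.9 35.3] [25.2 35.2]
yellow 65 [24.1 33.6] [24.7 34.1] [23.3 33.4]
yellow 66 [22.3 31.9] [23.4 32.9] [21.6 31.7]
```

Run:
```python
from h import *
np.set_printoptions(precision=3,suppress=True)
d=pickle.load(open("s0.pkl","rb")); t=d["top"]; s=d["scene"]
def tri(a,b):
    A=np.zeros((3,3));bb=np.zeros(3)
    R=[ray(t,a),ray(s,b)]
    for c,dd in R: Q=np.eye(3)-np.outer(dd,dd); A+=Q; bb+=Q@c
    X=np.linalg.solve(A,bb); return X,[np.linalg.norm(np.cross(X-c,dd)) for c,dd in R],"t",X@[-.729,.684,0]
print("beige corner",tri((285,182),(284,114)))
print("red low-left",tri((262,135),(246,168)),tri((259,140),(246,168)))
print("red right corner",tri((320,197),(282,180)))
for z in (0,.05,.1,.15,.2,.3): print(z,"red edge t",plane(t,(290,167),z)@[-.729,.684,0],"beige t",plane(t,(285,182),z)@[-.729,.684,0])
```

```text
beige corner (array([ 0.515, -0.098,  0.19 ]), [np.float64(0.004609885670854033), np.float64(0.004609885670854109)], 't', np.float64(-0.44222530809236804))
red low-left (array([ 0.626, -0.067,  0.04 ]), [np.float64(0.023182667819662394), np.float64(0.02318266781966244)], 't', np.float64(-0.5018841169143831)) (array([ 0.612, -0.06 ,  0.048]), [np.float64(0.022662468172336706), np.float64(0.022662468172336695)], 't', np.float64(-0.4873951376597447))
red right corner (array([ 0.514, -0.152,  0.043]), [np.float64(0.036898503100101954), np.float64(0.03689850310010194)], 't', np.float64(-0.4785765269942411))
0 red edge t -0.4947269013814226 beige t -0.45969686803315285
0.05 red edge t -0.4880231997146222 beige t -0.45492756833563536
0.1 red edge t -0.48131949804782204 beige t -0.45015826863811803
0.15 red edge t -0.4746157963810217 beige t -0.44538896894060065
0.2 red edge t -0.4679120947142214 beige t -0.44061966924308327
0.3 red edge t -0.45450469138062094 beige t -0.4310810698480484
```

```bash
cat > press.py <<'E'
from h import *
from station import r
np.set_printoptions(precision=4,suppress=True)
c0=np.array([.4727,-.0099,0.002]); Rm=Ro.from_euler("z",-35,degrees=True).as_matrix(); O=[180,0,136.8]
PAD=dict(b=c0+Rm@[.0252,-.0234,.054],y=c0+Rm@[-.0227,.0246,.054])
def F(n=3):
    f=[]
    for _ in range(n): r.wait(.02); f.append(r.sense()["contact_force"][2])
    return np.mean(f)
def tipz(): return r.sense()["tcp_pos"][2]-.182
def to(x,y,tz,v=.03): r.servo_line([x,y,tz+.182],speed=v)
E
python3 - <<'E'
from press import *
r.reach([.42,.03,.36],O); x,y,_=PAD["b"]; r.reach([x,y,.29],O); r.wait(.2)
st=r.sense(); print(st["clock"],st["tcp_pos"],PAD); pickle.dump(r.snapshot("scene"),open("s_b0.pkl","wb"))
to(x,y,.062,.08); r.wait(.2); f0=F(5); print("base",f0,tipz(),r.sense()["clock"])
z=.062
for i in range(14):
    z-=.001; to(x,y,z,.02); f=F()-f0; print(round(z,4),tipz().round(5),f.round(2),round(r.sense()["clock"],2))
    if f>1.3: break
pickle.dump(f0,open("f0.pkl","wb"))
E
```

```text
11.175 [ 0.4797 -0.0424  0.2918] {'b': array([ 0.4799, -0.0435,  0.056 ]), 'y': array([0.4682, 0.0233, 0.056 ])}
base 0.09652872633374372 0.06255658167722172 12.2333
0.061 0.061 -0.39 12.53
0.06 0.05993 -0.6 12.83
0.059 0.05895 -0.14 13.13
0.058 0.05796 -0.57 13.43
0.057 0.05697 -0.09 13.73
0.056 0.05617 1.08 14.03
0.055 0.0554 2.77 14.33
```

Run:
```python
from press import *
f0=pickle.load(open("f0.pkl","rb")); x,y,_=PAD["b"]
for z in (.053,.051,.0495):
    to(x,y,z,.02); f=F()-f0; print(z,tipz().round(5),f.round(2),r.sense()["tcp_pos"][:2])
a=pickle.load(open("s_b0.pkl","rb")); b=r.snapshot("scene"); w=r.snapshot("wrist"); pickle.dump((b,w),open("s_b1.pkl","wb")); print(r.sense()["clock"])
T=[cv2.resize(i["frame"][165:225,230:300],(390,334),interpolation=cv2.INTER_CUBIC) for i in(a,b)]
cv2.imwrite("pics/sb.png",np.hstack(T)[:,:,::-1])
for i in (a,b): print(blobs(i,(103,120,50),(127,255,255),3,(240,180,290,220)))
```

```text
0.053 0.0535 4.84 [ 0.4802 -0.0437]
0.051 0.05179 5.65 [ 0.4803 -0.0438]
0.0495 0.05055 6.47 [ 0.4804 -0.0438]
15.3333
[([261, 197, 6, 5, 27], [263.6, 199.2])]
[]
```

View pics/sb.png

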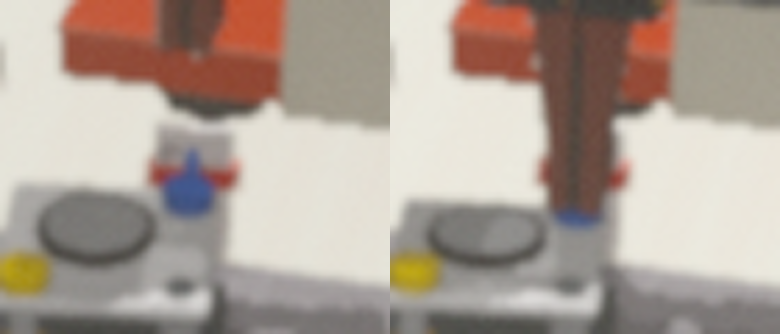

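Run:
```python
from press import *
f0=pickle.load(open("f0.pkl","rb")); x,y,_=PAD["b"]
for z in (.0490,.0482):
    to(x,y,z,.015); f=F()-f0; print(z,tipz().round(5),f.round(2))
r.wait(1.0); print(tipz(),F()-f0)
a=pickle.load(open("s_b0.pkl","rb")); b=r.snapshot("scene"); w=r.snapshot("wrist"); pickle.dump((b,w),open("s_b2.pkl","wb")); print(r.sense()["clock"])
T=[cv2.resize(i["frame"][190:225,225:275],(400,280),interpolation=cv2.INTER_CUBIC) for i in(a,b)]
u=cv2.resize(w["frame"][150:350,130:400],(400,296),interpolation=cv2.INTER_CUBIC)
cv2.imwrite("pics/sb2.png",np.vstack([np.hstack(T),np.hstack([u,u*0])])[:,:,::-1])
```

```text
0.049 0.05015 6.51
0.0482 0.0495 6.92
0.04949276937003641 7.340871317447644
17.0833
```

View pics/sb2.png

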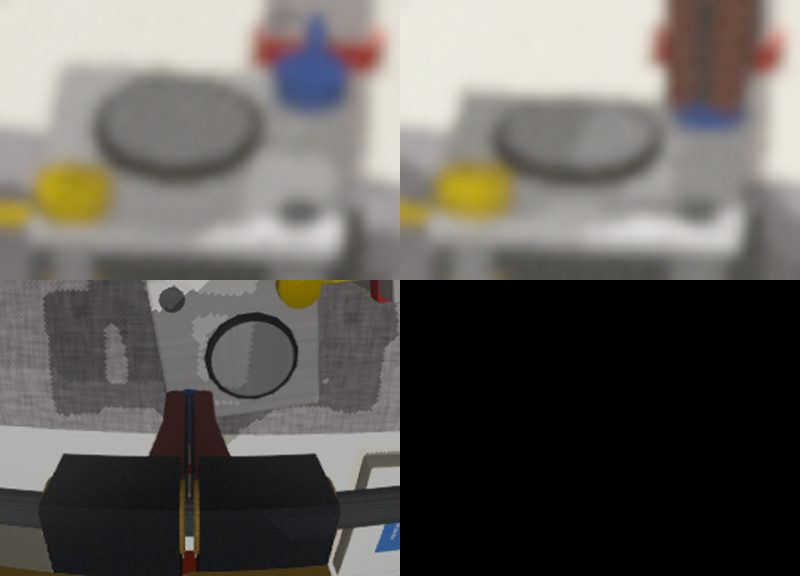

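Run:
```python
from press import *
a=pickle.load(open("s_b0.pkl","rb"));b,_=pickle.load(open("s_b2.pkl","rb"))
def P(th,yy): 
    c,s=np.cos(th),np.sin(th); v=np.array([57*c+6*s-24,yy,40+6*c-57*s])/1e3; return proj(a,c0+Rm@v)
for th in (.1,.12,.145,.17): print(th,P(th,20)-P(0,20),P(th,30)-P(0,30),P(0,33))
# sub-pixel edge: strongest downward darkening (table->plate) per column between u=236..252
for i in (a,b):
    g=cv2.GaussianBlur(cv2.cvtColor(i["frame"],cv2.COLOR_RGB2GRAY),(0,0),.7).astype(float)
    e=[]
    for u in range(235,256):
        dv=-(g[193:206,u]-g[192:205,u]); k=dv.argmax(); 
        if 0<k<12: p=dv[k-1:k+2]; e.append(192.5+k+.5*(p[0]-p[2])/(p[0]-2*p[1]+p[2]))
        else: e.append(192.5+k)
    print(np.round(e,1))
```

```text
0.1 [0.0178 2.556 ] [0.0391 2.5557] [232.1783 196.6109]
0.12 [0.0179 3.0869] [0.0431 3.0865] [232.1783 196.6109]
0.145 [0.0164 3.7589] [0.0463 3.7585] [232.1783 196.6109]
0.17 [0.0131 4.4402] [0.0474 4.4396] [232.1783 196.6109]
[197.5 197.6 197.6 197.8 198.  198.3 198.4 198.4 198.4 198.3 198.4 198.5
 198.6 198.7 198.8 198.9 199.  199.2 199.2 199.5 200.5]
[201.1 201.2 201.4 201.5 201.6 201.6 201.6 201.6 201.6 201.6 201.6 201.6
 201.6 201.6 201.6 201.7 201.8 201.8 201.9 202.2 202.3]
```

Run:
```python
from press import *
x,y,_=PAD["b"]; to(x,y,.060,.02); to(x,y,.085,.08); x,y,_=PAD["y"]; to(x,y,.085,.1); r.wait(.2)
s=r.snapshot("scene"); pickle.dump(s,open("s_y0.pkl","wb"))
print("blue blobs",blobs(s,(103,120,50),(127,255,255),3,(240,180,290,220)),r.sense()["clock"])
to(x,y,.060,.05); r.wait(.2); f0=F(5); print("base",f0,tipz()); pickle.dump(f0,open("f0y.pkl","wb"))
for z in (.058,.057,.056,.055,.053,.0515,.050):
    to(x,y,z,.015); f=F()-f0; print(z,tipz().round(5),f.round(2),r.sense()["tcp_pos"][:2])
    if f>7.5: break
pickle.dump(r.snapshot("scene"),open("s_y1.pkl","wb")); print(r.sense()["clock"])
```

```text
blue blobs [([260, 193, 8, 10, 46], [263.6, 198.6])] 19.3667
base 0.02685489881198012 0.0603547693364655
0.058 0.0579 0.05 [0.4682 0.0233]
0.057 0.05694 0.43 [0.4682 0.0233]
0.056 0.05618 0.9 [0.4683 0.0233]
0.055 0.0554 3.33 [0.4683 0.0233]
0.053 0.05345 4.49 [0.4684 0.0235]
0.0515 0.052 5.65 [0.4684 0.0234]
0.05 0.05073 6.55 [0.4685 0.0235]
22.5167
```

Run:
```python
from press import *
f0=pickle.load(open("f0y.pkl","rb")); x,y,_=PAD["y"]
to(x,y,.0491,.015); r.wait(1.0); print(tipz(),F()-f0)
a=pickle.load(open("s_y0.pkl","rb")); b=r.snapshot("scene"); w=r.snapshot("wrist"); pickle.dump((b,w),open("s_y2.pkl","wb")); print(r.sense()["clock"])
T=[cv2.resize(i["frame"][198:238,195:245],(400,320),interpolation=cv2.INTER_CUBIC) for i in(a,b)]
u=cv2.resize(w["frame"][150:300,200:400],(373,280),interpolation=cv2.INTER_CUBIC); u=np.hstack([u,np.zeros((280,427,3),np.uint8)])
cv2.imwrite("pics/sy2.png",np.vstack([np.hstack(T),u])[:,:,::-1])
```

```text
0.05000038472510565 6.630634391896375
23.9167
```

View pics/sy2.png

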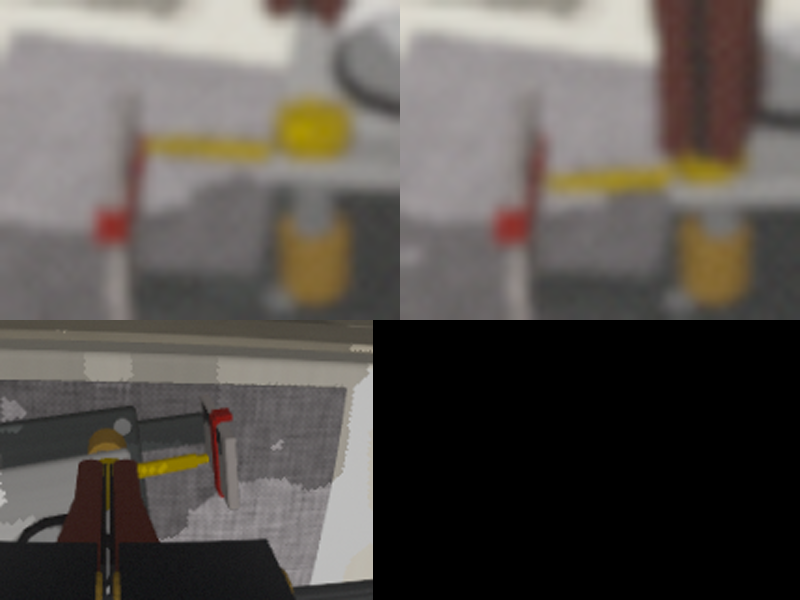

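Run:
```python
from press import *
f0=pickle.load(open("f0y.pkl","rb")); x,y,_=PAD["y"]
to(x,y,.0486,.015); r.wait(.8); print(tipz(),F()-f0)
to(x,y,.060,.02); to(x,y,.16,.1); r.reach([.36,.06,.40],O); r.wait(.5)
s=r.snapshot("scene"); t=r.snapshot("top"); d=pickle.load(open("s0.pkl","rb"))
for n,i in(("s0",d["scene"]),("end",s)):
    print(n,"blue",blobs(i,(103,120,50),(127,255,255),3,(240,180,290,220)),"yel",blobs(i,(22,120,100),(35,255,255),4,(180,195,300,235)))
for n,(x0,y0,x1,y1) in dict(bottles=(328,175,388,248),timer=(140,203,176,230),can=(157,170,182,207),tissue=(186,165,232,198),mount=(200,180,282,245)).items():
    D=cv2.absdiff(s["frame"][y0:y1,x0:x1],d["scene"]["frame"][y0:y1,x0:x1]).max(2); print(n,(D>40).sum(),D.size)
st=r.sense(); print(st["clock"],st["tcp_pos"],st["contact_force"])
```

```text
0.04956642578647705 7.180346353860294
s0 blue [([260, 193, 8, 10, 43], [263.5, 198.6])] yel [([214, 211, 24, 7, 86], [228.2, 214.5])]
end blue [([260, 193, 8, 10, 42], [263.5, 198.5])] yel [([214, 211, 24, 7, 85], [228.3, 214.5])]
bottles 0 4380
timer 0 972
can 0 925
tissue 0 1518
mount 0 5330
28.0583 [0.3601 0.06   0.3999] [ 0.1171 -1.2172  0.0043]
```

```bash
python3 -c "
from station import r
print(r.hand_in())"
```

```text
the job is handed in; nothing more can be done
None
```

I pressed the blue pad to its estimated mark, held it for about 1 s and let it up. I then did the same with the yellow pad, retreated clear of the mount and handed in at about 28 s. The hand-in gave no verdict.

| | Mark below resting tip | Tip drop when held | Held for | Press force |
|---|---|---|---|---|
| Blue | about 12 mm | 11–12.5 mm | about 1 s | about 7 N |
| Yellow | about 11 mm | 10–11 mm, then about 0.4 mm deeper at the pad | about 1 s, then 0.8 s | about 6.6 N, then 7.2 N |

- **Blue:** the fingers hid its tip from the cameras, so I inferred the level from three estimates. Pad depth gave a drop of about 11.9 mm, force about 12.6 mm and the plate edge in the image about 10.9 mm. They disagree by up to 1.7 mm, but all lie within the 4 mm band around my mark estimate.
- **Yellow:** the picture showed the tip on its red band, about 1 mm above the centre, before I went the last bit deeper.
- **End check:** in the scene camera, both pads and pointers were back at their starting pixels. The regions around the bystanders and the mount showed no change from the first picture. The arm was at (0.36, 0.06, 0.40) m, and its force reading of about 1.2 N was not much above what it reads in free air.

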